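Slide the sharpener carriage to its stop and hold the knife balanced edge-up

TASK

With the knife holder still lying over the stone, slide the planer-knife sharpener's carriage along its rail hard up to the end stop on the left (as the robot sees it). Then take the holder by the black handle on its end, swing it up to its balance point, knife edge straight up, and finish there still gripping the handle, holding it still for the edge to be inspected, the carriage still at the stop. Let the holder neither drop back nor go over to the robot's side, do not touch the knife, and leave the other things on the bench where they are.

Things in the scene. Friction and masses are not known exactly. Their poses are not given: they have to be found in the camera images.
- sharpener: Fixed machine: green housing, 200 mm red-brown stone (top at z 85 mm) in a white basin (rim z 80), tank at far right; aluminium beam along its near side (top z 80). Origin on the bench; own x away from the robot, own y along the beam to the left, towards the end stop. Housing x -75..195, y -175..115 mm; beam centred on x -90, y -220..300; end stop y 240..260, 102 high. Yaw within 0.2 rad.
- carriage (a joint): Grey carriage on the beam, 120 mm long: 0 at the right end, 0.26 m against the left end stop (a hard limit); grows along the machine's own +y. Starts at 0.02 to 0.10. Sliding friction about 4 N; it stays where it is left.
- slide_knob (a point): Centre of the upright black knob (26 mm diameter, 40 mm high, z 82 to 122 mm) on an arm on the carriage's near side, 62 mm in front of the beam's centre line. Rigidly on the carriage: pushing or pulling it along the beam slides the carriage. Free on all sides above z 80 mm, the carriage plate (z 93) beginning 24 mm behind its centre.
- knife_holder (a joint): Hinge of the knife holder (aluminium and blue bar 170 mm long, on the carriage, knife in its free edge). 0 = lying away from the robot over the stone, 0.40 rad below level; 1.97 rad = upright, edge straight up, the balance point; limit 2.57, leaning to the robot's side. Grows as it swings up. Nearly free, no catch or stay: it falls to the side it leans. About 0.6 kg; 4.5 N at the handle when level.
- handle_grip (a point): Middle of the black round handle (16 mm diameter, 66 mm long) sticking out of the holder's left end, parallel to the hinge, 62 mm from the hinge line, 43 mm past the holder's end, 48 mm past the knife's. Lying, z 101 mm; upright, z 187, straight above the hinge line. Fixed to the holder, so it rolls in fingers that keep their direction. Own x: hinge to edge; own y along the handle.
- hinge_line (a point): Point on the hinge axis level with the middle of the handle along the beam; 125 mm above the bench, above the beam's centre line. Moves with the carriage. Own x and y as for handle_grip.
- end_handle: The black handle itself, as a part of the knife holder; its origin lies on the hinge axis at the middle of the holder's length (not at the handle; use handle_grip).
- knife: The planer knife clamped in the holder's free edge: bright steel, 160 mm long, 3 mm thick, showing 69 to 101 mm from the hinge line. Origin on the hinge axis at mid-length. Not to be touched.
- red_stone: Bystander: loose red whetstone 75 x 205 x 30 mm; origin at centre of underside.
- grey_stone: Bystander: loose grey whetstone 75 x 205 x 35 mm; origin at centre of underside.
- cream_stone: Bystander: loose cream whetstone 70 x 200 x 25 mm; origin at centre of underside.
- dresser: Bystander: loose dressing stone 45 x 90 x 22 mm, on the bench behind the left part of the beam; origin at centre of underside.
- spanner: Bystander: loose spanner, 170 mm long, on the bench along the near side of the beam; origin at its underside.
- oil_bottle: Bystander: loose bottle, 52 mm diameter, 130 mm high; origin at centre of underside.
- set_gauge: Bystander: loose aluminium knife-setting gauge 40 x 90 x 44 mm, on the bench behind the beam's left part; origin at centre of underside.

How it is judged (in metres and radians):
On the way, in this order (a step that is already met when the one before it is completed fails the run):
1. the carriage is against the left end stop, the knife holder still lying over the stone (value of joint carriage above 0.255 m and value of joint knife_holder below 0.35 rad), for 0.2 s.
2. the knife holder is upright at its balance point, gripped by its handle and still (value of joint knife_holder between 1.881 and 2.061 rad and velocity of joint knife_holder between -0.2 and 0.2 rad/s and contact force between the fingers and end_handle above 1 N and value of joint carriage above 0.255 m), for 0.6 s.
At the end, for the whole second after the job is handed in: The carriage is within 5 mm of its end stop; the knife holder is upright within 0.09 rad (5 degrees) of its balance point (1.97 rad) and still (under 0.2 rad/s), with the fingers gripping its end handle (over 1 N); the seven loose things are within 30 mm of where they were (all of step 2 and distance of each of red_stone, grey_stone, cream_stone, dresser, spanner, oil_bottle, set_gauge from where it was at the start of the episode below 0.03 m); the arm keeps its last pose, push and grip.
It fails at once if the robot touches the knife (contact force between any of the fingers, the arm and knife above 0.5 N).
It fails at once if the knife holder goes over to the robot's side (more than 0.3 rad past upright) (value of joint knife_holder above 2.27 rad).
It fails at once if the knife holder drops (falls back faster than 3 rad/s) (velocity of joint knife_holder below -3 rad/s).
It fails at once if a loose thing on the bench is pushed away by more than 30 mm (distance of any of red_stone, grey_stone, cream_stone, dresser, spanner, oil_bottle, set_gauge from where it was at the start of the episode above 0.03 m).
It also fails if it takes over 59 s, if anything falls off the work surface, if the arm or the gripper's body presses on something with over 40 N, if the wrist force passes 120 N, or if a joint passes its speed limit or range.

ROBOT

A 7-joint arm with a two-finger parallel gripper is mounted at the origin on the work surface. World frame = base frame: x ahead of the robot, y to its left, z up, the work surface at z = 0. Lengths are in mm, angles in rad, forces in N, time in s.
With the tool pointing down it reaches from about 400 to 875 mm from the base axis. Payload 4.4 kg.
Tool frame: the origin (TCP) lies midway between the tips of the shut fingers; the grasp point (between the pads) lies 19 mm behind it (ctrl.pinch_z is the distance from the TCP to the grasp point, in mm); z points along the fingers, y is the line along which they close (so a half turn about z gives the same grasp; the last joint's range is limited). The gripper opens to 85 mm and grips with 20 to 120 N. Pads are 22 mm wide; open, the fingers measure 114 mm over their backs; the gripper's body (76 mm by 85 mm) begins 54 mm behind the grasp point. The pads swing forward as they close: fully open they stand 13 mm farther back than shut.
Start: joints at [1.147, 0.628, 0.038, 1.517, -0.027, 0.996, -0.02], TCP at [227.667, -608.839, 231.313] pointing down, gripper open.
Joint ranges: [-3.06, 3.06], [-0.37, 2.12], [-1.25, 1.32], [0.18, 2.47], [-1.1, 4.24], [0.23, 1.98], [-2.94, 2.94]. Speed limits (rad/s): [2.57, 2.57, 3.14, 3.14, 3.14, 3.14, 3.14].

INTERFACE

Orientations are given as [roll, pitch, yaw] about the fixed x, y, z axes, in that order (R = Rz(yaw) Ry(pitch) Rx(roll)).
In Python, from cell import read_state, cams, order, ctrl gives the robot as it stands.
- The arm moves only by the tool move_arm, never from a script. Its argument "targets" is text: rows parted by semicolons, each of 7 numbers parted by spaces: the gripper's target within -1 to 1 (fully open at 1, half-way at 0, shut at -1), then the shift along the tool's x, y, z in cm, then the turn, a rotation vector about the tool's x, y, z in degrees. A call has 1 to 5 rows; each row shifts and turns the commanded pose from where the row before left it, along the tool's axes as they then stand; what a row does not reach is not made up. A row lasts 1/12 s, in which the tool goes at most 41.7 mm and 7.16 degrees, less where a joint would pass 70% of its speed; a pose out of reach is approached as far as the arm can. A call with a gripper value outside its range is refused whole. The fingers move at their own pace and stop on an object; the grip force is fixed at half the most. Time passes only in rows, so rows that do not move let the fingers close. It gives the time, the measured TCP pose, the force, the opening and the grip force at its end, in the units of the state.
- read_state(): the state, without advancing time (a new reading comes with each control period).
- cams.get_image(name): name is "scene" or "top" or "wrist"; returns a dict with "color" (384x512x3 uint8, red, green, blue), "fovy" (degrees; the focal length in pixels is half the picture's height over the tangent of half this angle, whatever the lens; pixels are square), "cx", "cy" (the principal point, pixels), "k1" (the pictures are not rectified: a ray, as slopes to the right and down, at radius r is drawn at 1 + k1 r^2 times it, then the intrinsics apply), "rvec" (rotation vector, rad) and "tvec" (3), from world to camera coordinates, as OpenCV has them. Camera axes: x right, y down, z forward; pixel columns grow to the right and rows downward; lengths in mm; the calibration is good to about 2 mm. A picture is of the moment at which its call begins. There is no depth.
- order.finish_job(): hands the job in; it is judged then, once.
The state is a dict: "clock": time; "qpos": joint angles; "qd": joint speeds; "tau": joint torques, N m; "eef_pos": TCP position; "tool_rot": TCP orientation; "force": force on the tool from outside, world axes, zero at the start; "torque": the same for the moment, N m; "width": finger opening in mm; "gripper_force": force on a finger pad.
Only numpy, scipy, OpenCV 4.12 (cv2) and the standard library are available. Lean on these libraries where they do the work, as an engineer would, in place of code of your own. Each camera call takes 0.05 s, during which the arm holds its last target. There are 200 camera calls.

## Working session

There is one attempt and no reset: what is moved stays moved. The work goes in short steps, Python scripts to look and compute and a tool call to move; the robot and the scene stay as the last step left them, time stands still between calls to the robot, and variables do not carry over. Pictures are saved under pics/ and viewed, at most 10 in all, crops included, and the job is handed in when it is done.

Besides the shell and the picture viewer there is one more tool, called after "Emit:" as name(argument=value, ...) on one line, values as JSON. move_arm: Moves the arm, as the interface text tells. Its arguments: {"type":"object","properties":{"targets":{"type":"string"}},"required":["targets"]}

```bash
ls; mkdir -p pics; cat > h.py <<'E'
import numpy as np, cv2
from cell import read_state, cams, order, ctrl
def K(c):
    f=c["color"].shape[0]/2/np.tan(np.radians(c["fovy"])/2)
    return np.array([[f,0,c["cx"]],[0,f,c["cy"]],[0,0,1]]), np.array([c["k1"],0,0,0,0.])
def ray(c,p):
    k,d=K(c); u=cv2.undistortPoints(np.array([[p]],float),k,d)[0,0]
    R=cv2.Rodrigues(np.array(c["rvec"],float))[0]; t=np.array(c["tvec"],float).ravel()
    v=R.T@np.array([u[0],u[1],1]); return -R.T@t, v/np.linalg.norm(v)
def onz(c,p,z):
    o,v=ray(c,p); return o+v*(z-o[2])/v[2]
def tri(rs):
    A=sum(np.eye(3)-np.outer(v,v) for o,v in rs); b=sum((np.eye(3)-np.outer(v,v))@o for o,v in rs)
    return np.linalg.solve(A,b)
def proj(c,P):
    k,d=K(c); return cv2.projectPoints(np.array(P,float).reshape(-1,3),np.array(c["rvec"],float),np.array(c["tvec"],float),k,d)[0][:,0]
def get(n,save=None):
    c=cams.get_image(n)
    if save: cv2.imwrite("pics/"+save,c["color"][:,:,::-1])
    return c
E
python3 - <<'E'
from h import *
import pickle
d={n:get(n) for n in("scene","top","wrist")}
pickle.dump(d,open("d0.pkl","wb"))
for n in d: cv2.imwrite(f"pics/{n}0.png",cv2.resize(d[n]["color"][:,:,::-1],(800,600),interpolation=cv2.INTER_CUBIC)); print(n,d[n]["fovy"],ray(d[n],(256,192)))
s=read_state();print(s)
E
```

```text
pics
scene 55.541565396433235 (array([ 900.65774358, -625.8428842 ,  801.08412513]), array([-0.35707922,  0.64490381, -0.67571703]))
top 42.66457548024768 (array([ 312.85992353,   87.18038446, 1373.81766148]), array([ 1.78226493e-01, -3.61767678e-04, -9.83989424e-01]))
wrist 70.87846202858493 (array([ 301.88041006, -580.00361994,  372.47114443]), array([-0.30045832, -0.11461254, -0.94688371]))
{'clock': 0.15, 'qpos': array([ 1.14723407,  0.62916391,  0.03844746,  1.51812474, -0.02703812,
        0.99628968, -0.01999302]), 'qd': array([ 0.00064961, -0.00061158, -0.00024962, -0.00140956,  0.00077149,
        0.00020721,  0.00107058]), 'tau': array([ 2.04078387e-03, -5.63798010e+01,  1.22790445e+00, -1.93649089e+01,
        1.11627681e-02,  7.38365867e-03, -1.31265409e-05]), 'eef_pos': array([ 227.4944636 , -608.39009912,  230.58504184]), 'tool_rot': array([-3.14012412e+00, -2.41779534e-05,  3.57749542e-01]), 'force': array([-0.0887647 ,  0.34978773, -0.35917947]), 'torque': array([-0.02384346, -0.00571828,  0.01672839]), 'gripper_force': 0.0, 'width': 85.38616345084756}
```

View pics/scene0.png

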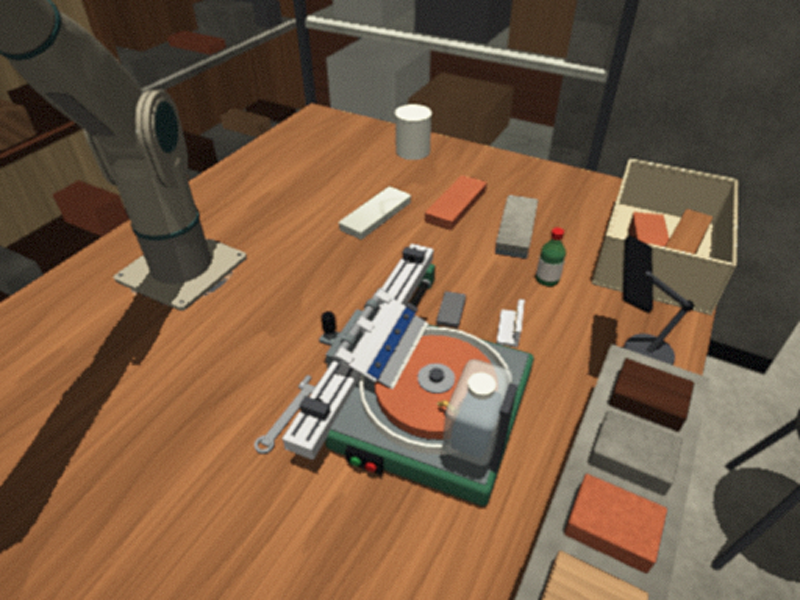

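View pics/top0.png

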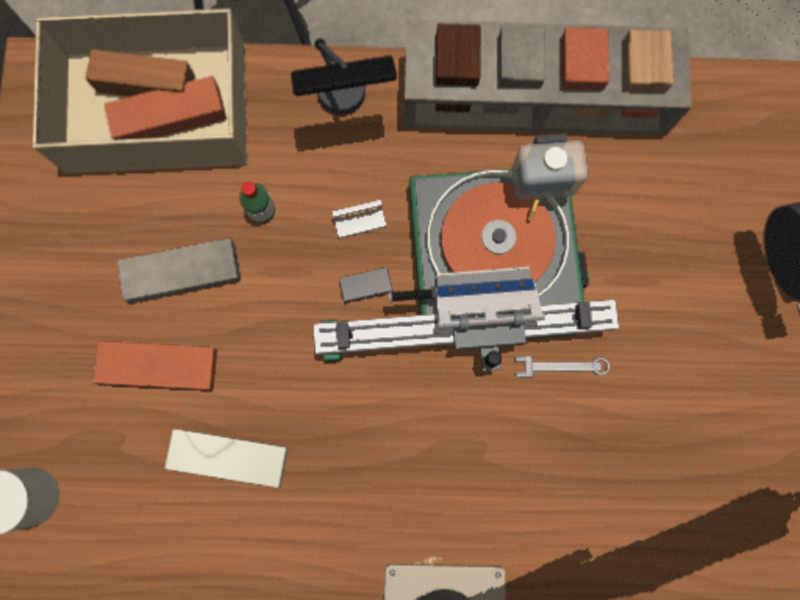

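The scene view shows the knob at about (329,323) and the end stop at about (415,255), both in 800-px coordinates. The top view shows the knob at (490,358), the handle at (392–432,295), the end stop at (343,335) and the beam from x=315 to 617, with the spanner to its right.

```bash
python3 - <<'E'
from h import *
import pickle
d=pickle.load(open("d0.pkl","rb"));t=d["top"];s=d["scene"]
def blobs(c,box,m):
    x0,y0,x1,y1=box; M=np.zeros(m.shape,np.uint8); M[y0:y1,x0:x1]=m[y0:y1,x0:x1]
    n,l,st,ce=cv2.connectedComponentsWithStats(M)
    return [(st[i].tolist(),ce[i].round(1).tolist()) for i in range(1,n) if st[i][4]>15]
bt=t["color"].max(2)<55; bs=s["color"].max(2)<50
print("top knob",blobs(t,(295,215,335,245),bt)); print("top handle",blobs(t,(240,175,282,200),bt)); print("stops",blobs(t,(205,195,235,230),bt),blobs(t,(360,185,390,215),bt))
print("scene knob",blobs(s,(195,190,225,225),bs)); print("scene handle?",blobs(s,(255,180,300,225),bs))
w=(t["color"].min(2)>150); M=np.zeros(w.shape,np.uint8); M[185:235,195:400]=w[185:235,195:400]
# beam edges: near rows where carriage absent
yx=np.argwhere(M); 
for cols in((204,214),(230,275),(340,366),(382,394)):
  for c in range(cols[0],cols[1],8):
    r=yx[yx[:,1]==c][:,0]
    if len(r):print(c,r.min(),r.max(),onz(t,(c,r.min()-.5),80).round(0)[:2],onz(t,(c,r.max()+.5),80).round(0)[:2])
q=lambda p:(p[0]*.64,p[1]*.64)
for n,a in(("L",(315,338)),("R",(617,315))):print(n,onz(t,q(a),80).round(0))
im=s["color"][130:260,170:350,::-1];cv2.imwrite("pics/c1.png",cv2.resize(im,(792,572),interpolation=cv2.INTER_CUBIC))
E
```

```text
top knob [([308, 226, 12, 10, 46], [312.4, 231.6])]
top handle [([251, 180, 28, 20, 168], [265.5, 189.2])]
stops [] [([368, 196, 4, 14, 35], [369.6, 202.4])]
scene knob [([206, 200, 9, 16, 102], [209.9, 207.0])]
scene handle? [([263, 181, 12, 15, 78], [268.0, 187.3])]
204 207 225 [504. 224.] [454. 222.]
212 207 224 [505. 203.] [457. 201.]
230 205 222 [512. 155.] [463. 153.]
238 205 222 [512. 134.] [464. 132.]
246 204 221 [515. 113.] [467. 111.]
254 203 221 [519.  91.] [468.  90.]
262 203 220 [519.  70.] [471.  69.]
270 202 219 [522.  49.] [474.  48.]
340 186 234 [ 571. -139.] [ 439. -138.]
348 185 234 [ 574. -160.] [ 439. -159.]
356 195 234 [ 547. -182.] [ 440. -181.]
364 194 234 [ 551. -203.] [ 440. -202.]
382 193 234 [ 555. -252.] [ 442. -250.]
390 192 209 [ 558. -274.] [ 509. -273.]
L [478. 229.  80.]
R [ 531. -286.   80.]
```

View pics/c1.png

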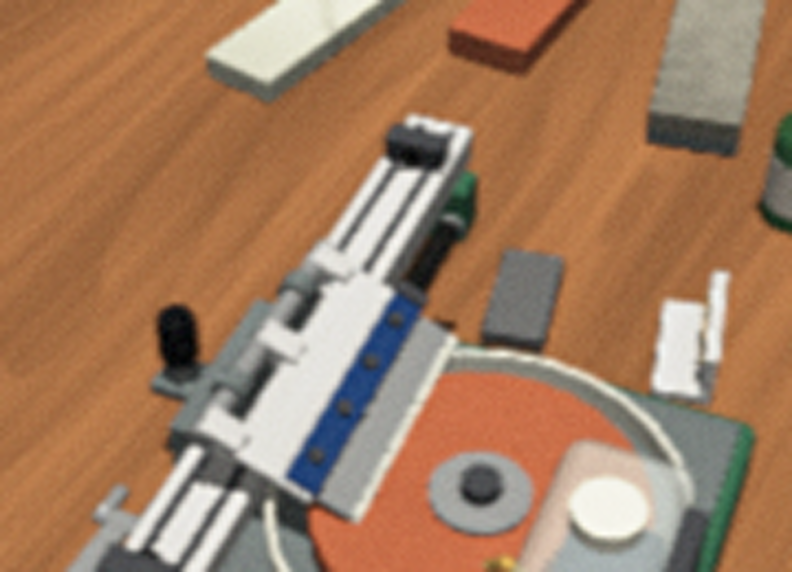

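The crop shows the handle running from (455,222) to (415,290) in crop pixels, which is (273.4,180.5) to (264.3,195.9) in the picture. The knob is at (178,340) in the crop, standing free on the near side.

```bash
python3 - <<'E'
from h import *
import pickle
d=pickle.load(open("d0.pkl","rb"));t=d["top"];s=d["scene"]
L=np.array([478.5,229]);R=np.array([534,-286.]);uy=(L-R)/np.linalg.norm(L-R);ux=np.array([uy[1],-uy[0]])
O=L+90*ux-300*uy
own=lambda P:np.r_[(P[:2]-O)@ux,(P[:2]-O)@uy,P[2:]].round(1)
print("yaw",np.arctan2(ux[1],ux[0]),"O",O,"len",np.linalg.norm(L-R))
k=tri([ray(t,(312.4,231.6)),ray(s,(209.9,207))]);print("knob",k.round(1),own(k))
h=tri([ray(t,(263.5,189)),ray(s,(268.6,188.2))]);print("handle",h.round(1),own(h))
for p in((365*.64,283*.64),(359*.64,217*.64)):
  q=onz(t,p,20);print("dr/gauge",q.round(0),own(q))
print("stop top",own(onz(t,(343*.64,335*.64),102)), "handle tips", own(onz(t,(251,189.5),101)), own(onz(t,(278,189),101)))
W=lambda x,y:(O+x*ux+y*uy).round(1)
print("final hinge/lying handle/knob",W(-90,308),W(-90+57,308),W(-152,180))
E
```

```text
yaw 0.10735268144890944 O [600.12587119 -59.62977576] len 517.9819012282186
knob [443.6 -63.5  92.2] [-156.    12.9   92.2]
handle [553.9  68.8 103.8] [-32.2 132.7 103.8]
dr/gauge [587. 150.  20.] [  9.9 210.1  20. ]
dr/gauge [710. 165.  20.] [133.2 211.9  20. ]
stop top [-92.3 251.2 102. ] handle tips [-33.  164.1 101. ] [-37.4  93.1 101. ]
final hinge/lying handle/knob [477.6 237. ] [534.3 243.1] [429.7 103. ]
```

```bash
cat >> h.py <<'E'
from scipy.spatial.transform import Rotation as Ro
def plan(p,yaw,n):
    s=read_state(); P=np.array(s["eef_pos"]); R0=Ro.from_euler("xyz",s["tool_rot"]); G=Ro.from_euler("xyz",[np.pi,0,yaw])
    rv=(R0.inv()*G).as_rotvec()/n; dp=(np.array(p)-P)/n; print(s["clock"],"pos",P.round(1),"rot",np.round(s["tool_rot"],3),"step",np.linalg.norm(dp).round(1),np.degrees(rv).round(2))
    for i in range(n): print(" ".join(f"{v:.2f}" for v in np.r_[(R0*Ro.from_rotvec(rv*i)).inv().apply(dp)/10,np.degrees(rv)]))
E
python3 -c "
from h import *
plan([451.4,-126,180],1.678,15)"
```

```text
0.15 pos [ 227.5 -608.4  230.6] rot [-3.14  -0.     0.358] step 35.6 [-0.   -0.   -5.04]
2.52 -2.49 0.34 -0.00 -0.00 -5.04
2.73 -2.26 0.34 -0.00 -0.00 -5.04
2.92 -2.01 0.34 -0.00 -0.00 -5.04
3.09 -1.74 0.34 -0.00 -0.00 -5.04
3.23 -1.47 0.34 -0.00 -0.00 -5.04
3.34 -1.18 0.34 -0.00 -0.00 -5.04
3.43 -0.88 0.34 -0.00 -0.00 -5.04
3.50 -0.57 0.34 -0.00 -0.00 -5.04
3.54 -0.26 0.34 -0.00 -0.00 -5.04
3.55 0.05 0.34 -0.00 -0.00 -5.04
3.53 0.36 0.34 -0.00 -0.00 -5.04
3.48 0.67 0.34 -0.00 -0.00 -5.04
3.41 0.97 0.34 -0.00 -0.00 -5.04
3.31 1.27 0.34 -0.00 -0.00 -5.04
3.19 1.55 0.34 -0.00 -0.00 -5.04
```

Emit:
move_arm(targets="-1 2.5 -2.5 0.34 0 0 -5; -1 2.7 -2.3 0.34 0 0 -5; -1 2.9 -2 0.34 0 0 -5; -1 3.1 -1.7 0.34 0 0 -5; -1 3.2 -1.5 0.34 0 0 -5")

```text
clock: 0.57
eef_pos: [302.0, -446.6, 214.0]
tool_rot: [-3.141, -0.0, 0.798]
force: [1.3, -0.3, -0.0]
width: 25.5
gripper_force: 0.0
```

Emit:
move_arm(targets="-1 3.3 -1.2 0.34 0 0 -5; -1 3.4 -0.9 0.34 0 0 -5; -1 3.5 -0.6 0.34 0 0 -5; -1 3.5 -0.3 0.34 0 0 -5; -1 3.5 0 0.34 0 0 -5")

```text
clock: 0.98
eef_pos: [375.2, -286.8, 197.2]
tool_rot: [3.142, 0.0, 1.234]
force: [0.3, -0.4, -0.1]
width: 0.2
gripper_force: 0.0
```

Emit:
move_arm(targets="-1 3.5 0.4 0.34 0 0 -5; -1 3.5 0.7 0.34 0 0 -5; -1 3.4 1 0.34 0 0 -5; -1 3.3 1.3 0.34 0 0 -5; -1 3.2 1.6 0.34 0 0 -5")

```text
clock: 1.4
eef_pos: [453.0, -127.2, 180.2]
tool_rot: [3.142, 0.0, 1.671]
force: [0.9, -0.6, -0.7]
width: -0.1
gripper_force: 0.0
```

```bash
python3 -c "
from h import *
c=get('wrist');cv2.imwrite('pics/w1.png',c['color'][:,:,::-1])
plan([451.4,-126,95],1.678,5)
print(proj(c,[443.6,-63.5,122]),proj(c,[443.6,-63.5,102]))"
```

```text
1.45 pos [ 457.  -119.   180.2] rot [ 3.137 -0.005  1.684] step 17.1 [ 0.06 -0.06  0.07]
-0.13 -0.14 1.70 0.06 -0.06 0.07
-0.13 -0.13 1.70 0.06 -0.06 0.07
-0.13 -0.13 1.70 0.06 -0.06 0.07
-0.13 -0.13 1.70 0.06 -0.06 0.07
-0.13 -0.13 1.70 0.06 -0.06 0.07
[[250.74202345 123.67459447]] [[251.14725689 121.68343978]]
```

View pics/w1.png

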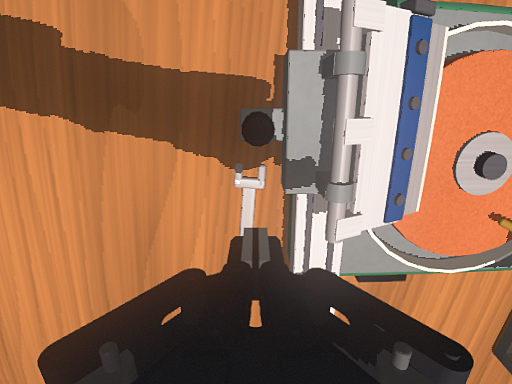

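The wrist view shows the knob top at (258,129), in line with the closed fingers at (257,245). The spanner lies low on the bench between them, so I can go down.

Emit:
move_arm(targets="-1 0 -0.1 1.8 0 0 0; -1 0 -0.1 1.8 0 0 0; -1 0 0 1.8 0 0 0; -1 0 0 1.8 0 0 0; -1 0 0 1.4 0 0 0")

```text
clock: 1.87
eef_pos: [450.0, -129.0, 93.1]
tool_rot: [-3.14, -0.0, 1.666]
force: [0.0, 0.2, 0.6]
width: -0.0
gripper_force: 0.0
```

Emit:
move_arm(targets="-1 0.5 0 0 0 0 0; -1 1 0 0 0 0 0; -1 1 0 0 0 0 0; -1 1 0 0 0 0 0; -1 1 0 0 0 0 0")

```text
clock: 2.28
eef_pos: [446.8, -84.0, 95.2]
tool_rot: [3.14, 0.002, 1.667]
force: [0.2, -4.6, -0.4]
width: 0.2
gripper_force: 2.5
```

Emit:
move_arm(targets="-1 1.3 0 0 0 0 0; -1 1.3 0 0 0 0 0; -1 1.3 0 0 0 0 0; -1 1.3 0 0 0 0 0; -1 1.3 0 0 0 0 0")

```text
clock: 2.7
eef_pos: [439.9, -19.6, 95.2]
tool_rot: [3.141, 0.002, 1.666]
force: [-0.3, -5.4, 2.4]
width: 0.0
gripper_force: 2.6
```

```bash
python3 -c "
from h import *
c=get('top');s=read_state();print(s['eef_pos'],s['tool_rot'],s['force'])
m=(c['color'].max(2)<55).astype(np.uint8)
cv2.imwrite('pics/t2.png',cv2.resize(c['color'][150:270,180:380,::-1],(800,480),interpolation=cv2.INTER_CUBIC))"
```

```text
[439.8289901  -16.09967505  95.17967927] [ 3.14050579e+00 -6.22357951e-04  1.66988823e+00] [-0.18958786  3.25474334  0.51134306]
```

View pics/t2.png

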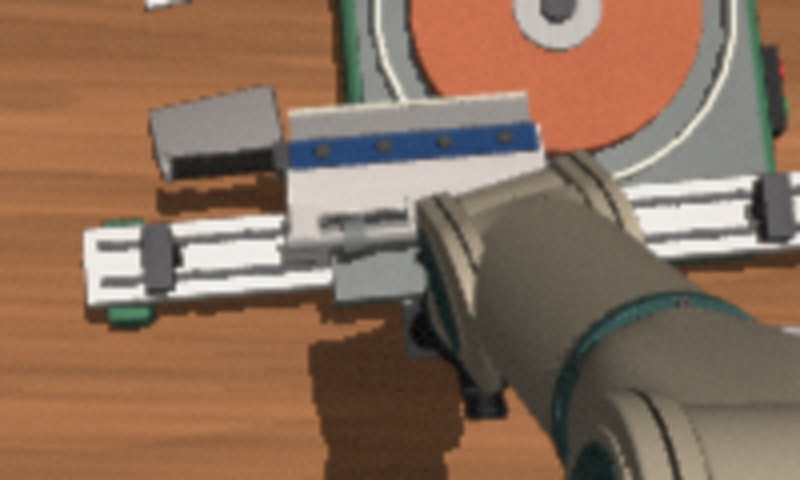

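The top view shows the knife holder still lying over the stone. The carriage's left edge is at crop x≈333 and the stop is at x≈175, so about 100 mm remain.

Emit:
move_arm(targets="-1 1.6 0 0 0 0 0; -1 1.6 0 0 0 0 0; -1 1.6 0 0 0 0 0; -1 1.6 0 0 0 0 0; -1 1.2 0 0 0 0 0")

```text
clock: 3.17
eef_pos: [432.1, 56.6, 95.0]
tool_rot: [-3.141, 0.001, 1.667]
force: [-0.7, -4.2, 2.1]
width: -0.0
gripper_force: 2.6
```

Emit:
move_arm(targets="-1 0.6 0 0 0 0 0; -1 0.6 0 0 0 0 0; -1 0.6 0 0 0 0 0; -1 0.5 0 0 0 0 0; -1 0.4 0 0 0 0 0")

```text
clock: 3.58
eef_pos: [430.1, 78.4, 94.6]
tool_rot: [-3.14, 0.006, 1.663]
force: [3.7, -26.1, 8.6]
width: -0.1
gripper_force: 13.1
```

Emit:
move_arm(targets="-1 0.2 0 0 0 0 0; -1 0 0 0 0 0 0; -1 0 0 0 0 0 0; -1 0 0 0 0 0 0; -1 0 0 0 0 0 0")

```text
clock: 4.0
eef_pos: [430.1, 78.3, 94.6]
tool_rot: [-3.139, 0.008, 1.659]
force: [3.3, -20.3, 7.4]
width: -0.2
gripper_force: 10.2
```

Emit:
move_arm(targets="-1 -1.2 0 0 0 0 0; -1 -1.2 0 0 0 0 0; -1 -0.8 0 -1 0 0 0; -1 0 0 -3.5 0 0 0; -1 0 0 -3.5 0 0 0")

```text
clock: 4.42
eef_pos: [432.4, 53.7, 174.3]
tool_rot: [-3.139, -0.001, 1.666]
force: [0.8, 0.2, -0.2]
width: -0.4
gripper_force: 0.0
```

```bash
python3 -c "
from h import *
# go up beside, then above the handle at z 230
plan([534,245,230],1.678,6)"
```

```text
4.4167 pos [432.4  53.7 174.3] rot [-3.139e+00 -1.000e-03  1.666e+00] step 37.3 [-0.03 -0.01 -0.11]
3.01 1.99 -0.93 -0.03 -0.01 -0.11
3.01 1.99 -0.93 -0.03 -0.01 -0.11
3.01 2.00 -0.93 -0.03 -0.01 -0.11
3.00 2.01 -0.93 -0.03 -0.01 -0.11
3.00 2.01 -0.93 -0.03 -0.01 -0.11
2.99 2.02 -0.93 -0.03 -0.01 -0.11
```

Emit:
move_arm(targets="0 1 0 -3 0 0 0; 0 2.8 2.4 -1.4 0 0 0; 0 2.9 2.6 -1 0 0 -0.4; 0 2.9 2.6 0 0 0 -0.4; 0 2.9 2.6 0 0 0 0")

```text
clock: 4.83
eef_pos: [523.7, 190.8, 229.7]
tool_rot: [3.138, -0.002, 1.681]
force: [1.4, 0.1, 0.2]
width: 42.7
gripper_force: 0.0
```

```bash
python3 -c "
from h import *
import pickle
d={n:get(n) for n in('wrist','top','scene')};pickle.dump(d,open('d3.pkl','wb'))
a=cv2.resize(d['wrist']['color'],(400,300));b=cv2.resize(d['top']['color'][150:270,180:340],(400,300));e=cv2.resize(d['scene']['color'][130:232,180:316],(400,300))
cv2.imwrite('pics/m3.png',np.hstack([cv2.resize(d['wrist']['color'],(512,384)),np.vstack([cv2.resize(b,(256,192)),cv2.resize(e,(256,192))])])[:,:,::-1])
s=read_state();print(s['eef_pos'],s['tool_rot'],s['width'])
for n in d: print(n,proj(d[n],[[534,243,101],[477.6,237,125],[534-3.6,276,101]]).round(1).tolist())"
```

```text
[522.87169835 192.5686537  228.08031226] [ 3.13979917 -0.00386817  1.6854777 ] 42.78753148324725
wrist [[270.6, 132.3], [209.6, 135.0], [271.2, 97.3]]
top [[196.4, 194.0], [196.6, 214.1], [183.7, 195.0]]
scene [[287.1, 155.0], [270.7, 144.9], [290.4, 149.3]]
```

View pics/m3.png

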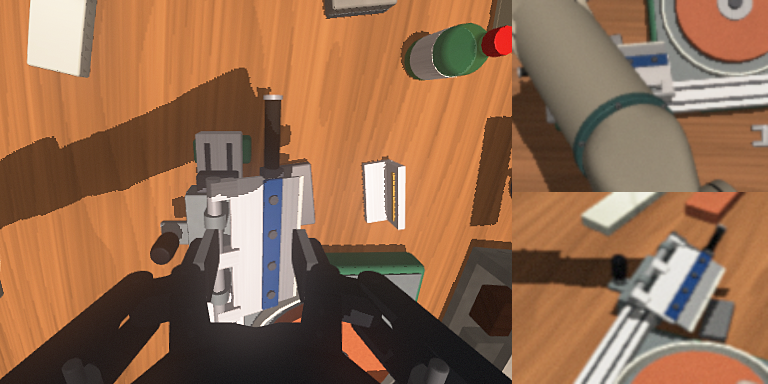

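The wrist view shows the handle from (271,170) to its tip at (272,97). That matches my prediction of mid (270.6,132.3) and tip (271,97), and the scene view agrees on the height. The carriage is against the stop block at (218,150).

Emit:
move_arm(targets="0 2.5 0.8 0 0 0 0.3; 0 2.4 0.8 0 0 0 0; 0 1 0 -0 0 0 0; 0 0 0 2.5 0 0 0; 0 0 0 2.5 0 0 0")

```text
clock: 5.4
eef_pos: [531.8, 249.4, 178.9]
tool_rot: [3.138, -0.002, 1.677]
force: [-0.4, -0.5, -0.3]
width: 42.8
gripper_force: 0.0
```

```bash
python3 -c "
from h import *
c=get('wrist');cv2.imwrite('pics/w4.png',c['color'][:,:,::-1])
plan([532.9,253,83],1.678,5)
print(proj(c,[[534,243,101],[530.4,276,101]]).round(1).tolist())"
```

```text
5.45 pos [528.4 246.5 173.2] rot [-3.135e+00  3.000e-03  1.676e+00] step 18.1 [-0.08  0.03 -0.02]
0.12 0.12 1.80 -0.08 0.03 -0.02
0.12 0.11 1.80 -0.08 0.03 -0.02
0.12 0.11 1.80 -0.08 0.03 -0.02
0.12 0.11 1.80 -0.08 0.03 -0.02
0.12 0.11 1.80 -0.08 0.03 -0.02
[[256.3, 205.0], [256.3, 168.0]]
```

View pics/w4.png

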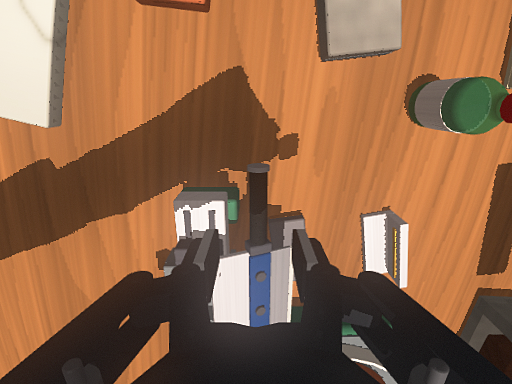

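The wrist view shows the handle at (258,170–240), midway between the fingertips at (215,232) and (300,232). I can go down and close.

Emit:
move_arm(targets="0 0.2 0.1 1.8 0 0 0; 0 0.2 0 1.8 0 0 0; 0 0.1 0 1.8 0 0 0; 0 0 0 1.8 0 0 0; 0 0 0 1.6 0 0 0")

```text
clock: 5.87
eef_pos: [531.5, 252.4, 89.8]
tool_rot: [-3.141, 0.0, 1.675]
force: [0.3, -1.2, -0.2]
width: 42.6
gripper_force: 0.0
```

Emit:
move_arm(targets="0 0 0 0 0 0 0; 0 0 0 0 0 0 0; -1 0 0 0 0 0 0; -1 0 0 0 0 0 0; -1 0 0 0 0 0 0")

```text
clock: 6.28
eef_pos: [534.1, 253.8, 92.1]
tool_rot: [3.137, -0.001, 1.675]
force: [3.2, -1.9, 2.2]
width: 13.7
gripper_force: 58.5
```

Emit:
move_arm(targets="-1 0 0 0 0 0 0; -1 0 0 0 0 0 0; -1 0 0 0 0 0 0")

```text
clock: 6.53
eef_pos: [534.1, 253.8, 92.0]
tool_rot: [3.137, -0.001, 1.675]
force: [2.9, 0.1, 6.8]
width: 13.4
gripper_force: 58.7
```

```bash
python3 -c "
from h import *
c=get('wrist');cv2.imwrite('pics/w5.png',c['color'][:,:,::-1]);s=read_state();print({k:np.round(s[k],3) for k in('eef_pos','tool_rot','force','torque','width','gripper_force')})"
```

```text
{'eef_pos': array([534.091, 253.787,  91.987]), 'tool_rot': array([ 3.137e+00, -1.000e-03,  1.675e+00]), 'force': array([3.503, 0.49 , 7.119]), 'torque': array([-0.151, -0.54 , -0.034]), 'width': np.float64(13.557), 'gripper_force': np.float64(58.716)}
```

View pics/w5.png

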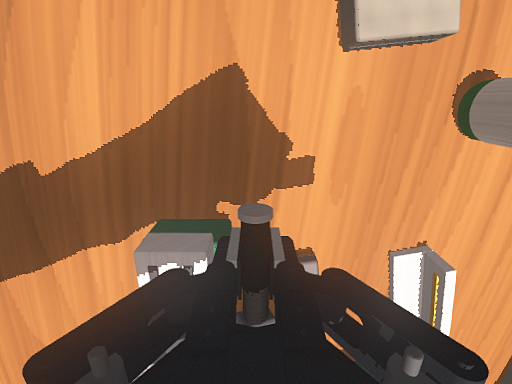

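The grip is at the fingertips: the TCP is at z 92 and the handle centre is at 101. I'll regrip about 9 mm lower.

Emit:
move_arm(targets="0 0 0 0 0 0 0; 0 0 0 0 0 0 0; 0 0 0 0 0 0 0; 0 0 0 0.4 0 0 0; 0 0 0 0.5 0 0 0")

```text
clock: 7.0
eef_pos: [531.8, 253.5, 81.0]
tool_rot: [-3.141, -0.0, 1.676]
force: [0.4, -0.9, 0.5]
width: 42.4
gripper_force: 0.0
```

Emit:
move_arm(targets="0 0 0 0 0 0 0; 0 0 0 0 0 0 0; 0 0 0 0 0 0 0; -1 0 0 0 0 0 0; -1 0 0 0 0 0 0")

```text
clock: 7.42
eef_pos: [532.2, 253.5, 81.5]
tool_rot: [3.141, -0.0, 1.676]
force: [1.4, -0.0, 0.9]
width: 19.2
gripper_force: 2.9
```

Emit:
move_arm(targets="-1 0 0 0 0 0 0; -1 0 0 0 0 0 0; -1 0 0 0 0 0 0; -1 0 0 0 0 0 0")

```text
clock: 7.75
eef_pos: [534.1, 253.7, 81.8]
tool_rot: [3.138, -0.001, 1.675]
force: [5.2, 0.8, -1.9]
width: 14.1
gripper_force: 58.4
```

```bash
python3 -c "
from h import *
s=read_state();print({k:np.round(s[k],3) for k in('eef_pos','tool_rot','force','torque','width','gripper_force')})
# arc rows: hinge frame; step per row
yaw=s['tool_rot'][2]
import sys
for n in (22,):
  a=np.linspace(0,1.97,n+1)-0.40
  x=62*np.cos(a);z=62*np.sin(a)
  print(a[0],x[0],z[0])
  for i in range(n): print(i,'tool y %.2f z %.2f'%((x[i+1]-x[i])/10,-(z[i+1]-z[i])/10))
"
```

```text
{'eef_pos': array([534.076, 253.746,  81.814]), 'tool_rot': array([ 3.138e+00, -1.000e-03,  1.675e+00]), 'force': array([ 5.241,  0.759, -1.949]), 'torque': array([ 0.133, -0.979, -0.043]), 'width': np.float64(14.059), 'gripper_force': np.float64(58.419)}
-0.4 57.105781628178875 -24.143937223136334
0 tool y 0.19 z -0.52
1 tool y 0.15 z -0.54
2 tool y 0.10 z -0.55
3 tool y 0.05 z -0.55
4 tool y -0.00 z -0.55
5 tool y -0.05 z -0.55
6 tool y -0.10 z -0.55
7 tool y -0.15 z -0.53
8 tool y -0.20 z -0.52
9 tool y -0.24 z -0.50
10 tool y -0.29 z -0.48
11 tool y -0.33 z -0.45
12 tool y -0.37 z -0.42
13 tool y -0.40 z -0.38
14 tool y -0.43 z -0.35
15 tool y -0.46 z -0.31
16 tool y -0.49 z -0.26
17 tool y -0.51 z -0.22
18 tool y -0.53 z -0.17
19 tool y -0.54 z -0.12
20 tool y -0.55 z -0.07
21 tool y -0.55 z -0.03
```

Emit:
move_arm(targets="-1 0.1 0.2 -0.5 0 0 0; -1 0 0.15 -0.55 0 0 0; -1 0 0.1 -0.55 0 0 0; -1 0 0.05 -0.55 0 0 0; -1 0 0 -0.55 0 0 0")

```text
clock: 8.17
eef_pos: [538.9, 254.2, 107.5]
tool_rot: [3.139, 0.0, 1.675]
force: [7.5, 0.1, -15.4]
width: 14.0
gripper_force: 58.4
```

Emit:
move_arm(targets="-1 0 -0.05 -0.55 0 0 0; -1 0 -0.1 -0.55 0 0 0; -1 0 -0.15 -0.53 0 0 0; -1 0 -0.2 -0.52 0 0 0; -1 0 -0.24 -0.5 0 0 0")

```text
clock: 8.58
eef_pos: [534.3, 253.8, 135.3]
tool_rot: [3.133, -0.001, 1.674]
force: [10.8, -0.0, -7.0]
width: 13.5
gripper_force: 58.4
```

Emit:
move_arm(targets="-1 0 -0.29 -0.48 0 0 0; -1 0 -0.33 -0.45 0 0 0; -1 0 -0.37 -0.42 0 0 0; -1 0 -0.4 -0.38 0 0 0; -1 0 -0.43 -0.35 0 0 0")

```text
clock: 9.0
eef_pos: [520.7, 252.5, 158.5]
tool_rot: [3.124, -0.003, 1.673]
force: [16.6, -2.0, 3.4]
width: 13.8
gripper_force: 58.7
```

Emit:
move_arm(targets="-1 0 -0.46 -0.31 0 0 0; -1 0 -0.49 -0.26 0 0 0; -1 0 -0.51 -0.22 0 0 0; -1 0 -0.53 -0.17 0 0 0; -1 0 0 0 0 0 0")

```text
clock: 9.42
eef_pos: [505.4, 250.9, 171.5]
tool_rot: [3.113, -0.005, 1.672]
force: [20.4, -3.6, 14.4]
width: 13.5
gripper_force: 58.7
```

```bash
python3 -c "
from h import *
c=get('scene');im=c['color'][110:230,190:350,::-1]
w=get('wrist')['color'][:,:,::-1]
cv2.imwrite('pics/m6.png',np.hstack([cv2.resize(im,(400,300),interpolation=cv2.INTER_CUBIC),cv2.resize(w,(400,300))]));s=read_state();print({k:np.round(s[k],3) for k in('eef_pos','tool_rot','force','torque','width','gripper_force')})"
```

```text
{'eef_pos': array([505.68 , 251.003, 171.405]), 'tool_rot': array([ 3.113, -0.005,  1.672]), 'force': array([20.539, -4.192, 15.527]), 'torque': array([-0.805, -4.97 , -0.032]), 'width': np.float64(13.68), 'gripper_force': np.float64(58.779)}
```

View pics/m6.png

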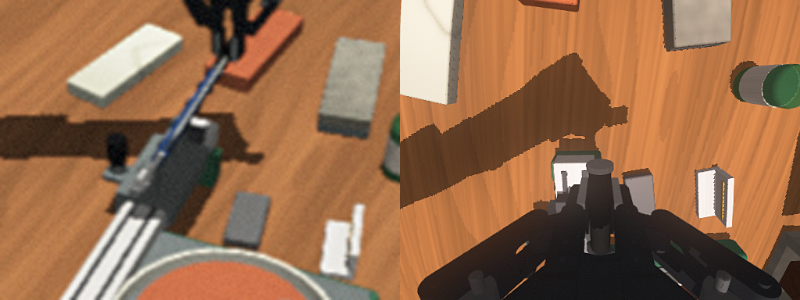

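The scene shows the holder raised partway, and the carriage is still at the stop. From the wrist view and the radius, the handle has rolled about 10 mm towards the fingertips. I'll tilt the tool along with the handle for the rest of the arc and relieve the inward push.

```bash
python3 -c "
import numpy as np
H=np.array([476.5,125]);d=9;n=8
a0=1.083;rel=np.array([4.5,8.])
f=lambda a,th:62*np.array([np.cos(a),np.sin(a)])+d*np.array([np.sin(th),-np.cos(th)])
th0=0.0
for i in range(n):
  a=[a0+(1.57-a0)*j/n for j in(i,i+1)];t=[th0+np.radians(28)*j/n for j in(i,i+1)]
  D=f(a[1],t[1])-f(a[0],t[0])+rel/n
  ty=np.array([np.cos(t[0]),np.sin(t[0])]);tz=np.array([np.sin(t[0]),-np.cos(t[0])])
  print('y %.2f z %.2f'%(D@ty/10,D@tz/10),D)
"
```

```text
y -0.23 z -0.27 [-2.27388011  2.68316254]
y -0.22 z -0.26 [-2.37103612  2.50760257]
y -0.22 z -0.26 [-2.45733861  2.32645621]
y -0.21 z -0.26 [-2.53246775  2.14039367]
y -0.20 z -0.25 [-2.59614505  1.9501034 ]
y -0.20 z -0.25 [-2.64813441  1.75628951]
y -0.20 z -0.24 [-2.68824297  1.55966918]
y -0.19 z -0.24 [-2.71632182  1.36097001]
```

Emit:
move_arm(targets="-1 0 -0.23 -0.27 -3.5 0 0; -1 0 -0.22 -0.26 -3.5 0 0; -1 0 -0.22 -0.26 -3.5 0 0; -1 0 -0.21 -0.26 -3.5 0 0; -1 0 0 0 0 0 0")

```text
clock: 9.93
eef_pos: [486.2, 248.8, 179.4]
tool_rot: [2.884, -0.002, 1.675]
force: [7.4, -5.4, 13.0]
width: 13.7
gripper_force: 59.5
```

```bash
cat > st.py <<'E'
from h import *
s=read_state();R=Ro.from_euler("xyz",s["tool_rot"]);z=R.apply([0,0,1]);P=s["eef_pos"]
ux=np.array([.9943,.1073]);H=np.array([477.6,237.])
print(s["clock"],P.round(1),"toolz",z.round(3),"F",np.round(s["force"],1),"T",np.round(s["torque"],2),s["width"],s["gripper_force"])
for d in(9,14,19):
    h=P-z*d; v=[(h[:2]-H)@ux,h[2]-125]; print(d,np.round(v,1),"r",np.hypot(*v).round(1),"joint",(np.arctan2(v[1],v[0])+.4).round(3))
E
python3 st.py
```

```text
9.9333 [486.2 248.8 179.4] toolz [ 0.254  0.028 -0.967] F [ 7.4 -5.4 13. ] T [-0.89 -2.39 -0.32] 13.670769665106324 59.536110162734985
9 [ 7.6 63.1] r 63.5 joint 1.851
14 [ 6.3 67.9] r 68.2 joint 1.878
19 [ 5.  72.8] r 72.9 joint 1.902
```

Emit:
move_arm(targets="-1 0 -0.12 -0.13 -1.7 0 0; -1 0 -0.12 -0.13 -1.7 0 0; -1 0 -0.12 -0.13 -1.7 0 0; -1 0 -0.1 -0.1 -1 0 0; -1 0 0 0 0 0 0")

```text
clock: 10.35
eef_pos: [478.4, 247.8, 180.5]
tool_rot: [2.785, 0.0, 1.674]
force: [3.7, -4.1, 9.1]
width: 13.6
gripper_force: 59.6
```

```bash
python3 st.py; python3 -c "
from h import *
import pickle
d={n:get(n) for n in('wrist','top','scene')};pickle.dump(d,open('d7.pkl','wb'))
im=d['scene']['color'][80:230,210:350,::-1]; w=d['wrist']['color'][:,:,::-1]
cv2.imwrite('pics/m7.png',np.hstack([cv2.resize(im,(420,450),interpolation=cv2.INTER_CUBIC),cv2.resize(w[150:384,150:350],(380,450),interpolation=cv2.INTER_CUBIC)]))"
```

```text
10.35 [478.4 247.8 180.5] toolz [ 0.347  0.036 -0.937] F [ 3.7 -4.1  9.1] T [-0.7 -1.4 -0.3] 13.595270716563752 59.60990488529205
9 [-1.2 63.9] r 63.9 joint 1.989
14 [-2.9 68.6] r 68.6 joint 2.014
19 [-4.7 73.3] r 73.4 joint 2.035
```

View pics/m7.png

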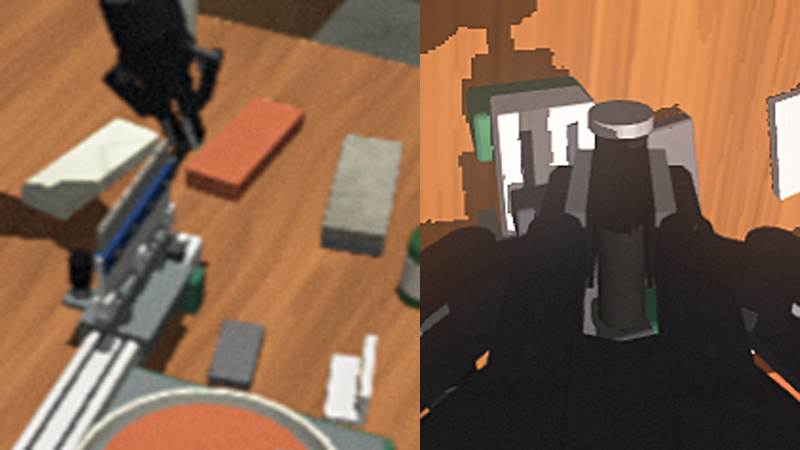

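The scene crop shows the holder nearly vertical with its top edge running from about (100,230) to (165,145). The wrist crop shows the handle held between the pads at (620,190). I'll measure the edge angle numerically.

```bash
python3 -c "
from h import *
import pickle
c=pickle.load(open('d7.pkl','rb'))['scene'];im=c['color']
sat=cv2.cvtColor(im,cv2.COLOR_RGB2HSV)[:,:,1]
print('cols 241..265'); 
for y in range(124,164,2): print(y,sat[y,238:268].tolist())
O=np.array([600.1,-59.6]);ux=np.array([.9943,.1073])
def ang(p,r=101):
    o,v=ray(c,p);A=np.array([(o[:2]-O)@ux+90,o[2]-125]);B=np.array([v[:2]@ux,v[2]])
    k=np.roots([B@B,2*A@B,A@A-r*r]); k=k.real.min(); q=A+k*B; return np.arctan2(q[1],q[0])+.4
for p in((243,157),(246,153),(250,147),(255,139),(258,134)):print(p,round(ang(p),3),round(ang((p[0]+1,p[1])),3))
"
```

```text
cols 241..265
124 [156, 152, 113, 69, 42, 19, 10, 12, 14, 13, 13, 14, 14, 13, 15, 14, 14, 13, 10, 8, 9, 14, 22, 49, 93, 139, 146, 41, 9, 7]
126 [83, 46, 19, 10, 12, 13, 15, 14, 15, 14, 13, 14, 14, 14, 14, 14, 14, 13, 15, 14, 15, 20, 26, 27, 67, 119, 106, 65, 8, 14]
128 [14, 11, 14, 14, 16, 14, 19, 16, 17, 19, 18, 16, 16, 14, 14, 13, 13, 14, 14, 26, 30, 31, 33, 37, 49, 43, 30, 27, 79, 75]
130 [15, 13, 15, 16, 17, 20, 22, 19, 14, 15, 14, 14, 13, 14, 11, 14, 23, 31, 26, 32, 26, 32, 33, 31, 25, 18, 22, 103, 130, 131]
132 [14, 14, 14, 15, 20, 20, 22, 20, 18, 12, 14, 13, 16, 20, 28, 30, 31, 31, 29, 36, 74, 71, 56, 31, 16, 8, 16, 19, 8, 14]
134 [16, 15, 16, 15, 17, 21, 21, 26, 16, 15, 19, 24, 31, 34, 31, 25, 23, 52, 103, 118, 92, 55, 25, 16, 8, 12, 11, 96, 124, 98]
136 [16, 15, 16, 18, 17, 22, 26, 26, 24, 29, 36, 32, 26, 26, 38, 73, 123, 151, 122, 78, 46, 18, 8, 17, 8, 72, 144, 181, 188, 133]
138 [16, 17, 17, 17, 17, 27, 26, 30, 41, 27, 19, 23, 58, 118, 155, 167, 139, 94, 52, 25, 9, 4, 15, 8, 102, 166, 181, 193, 170, 24]
140 [36, 30, 31, 36, 31, 35, 31, 24, 24, 48, 95, 131, 149, 159, 157, 1
[... 926 characters left out ...]
2, 4, 36, 135, 167, 181, 139, 125, 130, 67, 6, 12, 14, 12, 6, 7, 6, 17, 11, 66]
156 [180, 142, 160, 124, 66, 30, 14, 10, 17, 9, 8, 75, 140, 169, 177, 116, 39, 20, 8, 9, 9, 9, 9, 14, 3, 3, 6, 6, 49, 105]
158 [167, 150, 158, 123, 61, 13, 18, 17, 8, 41, 105, 154, 193, 175, 172, 141, 36, 15, 3, 15, 9, 13, 7, 6, 15, 15, 12, 7, 10, 15]
160 [135, 156, 153, 137, 73, 19, 11, 14, 77, 143, 179, 183, 196, 196, 97, 33, 13, 14, 15, 12, 12, 7, 17, 7, 15, 9, 10, 9, 5, 3]
162 [136, 155, 146, 129, 80, 18, 14, 96, 159, 177, 167, 110, 133, 70, 18, 3, 16, 10, 12, 9, 8, 3, 6, 8, 3, 13, 15, 8, 10, 12]
(243, 157) 1.955 1.931
(246, 153) 1.953 1.929
(250, 147) 1.962 1.938
(255, 139) 1.983 1.958
(258, 134) 2.001 1.975
```

The edge angle measures about 1.98 rad and the kinematics give 1.99, both within range. I'll nudge it 1 mm back and hold.

Emit:
move_arm(targets="-1 0 0.05 0 0 0 0; -1 0 0.05 0 0 0 0; -1 0 0 0 0 0 0; -1 0 0 0 0 0 0; -1 0 0 0 0 0 0")

```text
clock: 10.92
eef_pos: [479.1, 247.9, 180.5]
tool_rot: [2.787, -0.0, 1.673]
force: [2.0, -3.6, 9.6]
width: 13.3
gripper_force: 59.6
```

Emit:
move_arm(targets="-1 0 0 0 0 0 0; -1 0 0 0 0 0 0; -1 0 0 0 0 0 0; -1 0 0 0 0 0 0; -1 0 0 0 0 0 0")

```text
clock: 11.33
eef_pos: [479.1, 247.9, 180.5]
tool_rot: [2.787, 0.0, 1.673]
force: [2.5, -3.9, 9.0]
width: 13.8
gripper_force: 59.6
```

Emit:
move_arm(targets="-1 0 0 0 0 0 0; -1 0 0 0 0 0 0; -1 0 0 0 0 0 0; -1 0 0 0 0 0 0; -1 0 0 0 0 0 0")

```text
clock: 11.75
eef_pos: [479.1, 247.9, 180.5]
tool_rot: [2.787, 0.0, 1.673]
force: [1.9, -3.2, 9.8]
width: 13.7
gripper_force: 59.6
```

```bash
python3 st.py; python3 -c "
from h import *
import pickle
b=pickle.load(open('d7.pkl','rb'))['scene']['color'].astype(int);a=pickle.load(open('d0.pkl','rb'))['scene']['color'].astype(int);c=get('scene')['color'].astype(int)
print('diff now',abs(c-b).max(2)[80:230,210:350].__gt__(60).sum())
for n,(x,y) in dict(red=(292,129),grey=(331,145),cream=(240,137),dresser=(288,197),gauge=(326,207),bottle=(352,167),spanner=(182,268)).items(): print(n,(abs(c-a).max(2)[y-15:y+15,x-15:x+15]>60).sum())"
```

```text
11.75 [479.1 247.9 180.5] toolz [ 0.345  0.036 -0.938] F [ 1.9 -3.2  9.8] T [-0.6  -0.89 -0.18] 13.658730345005734 59.580118060112
9 [-0.5 63.9] r 63.9 joint 1.978
14 [-2.2 68.6] r 68.6 joint 2.003
19 [-3.9 73.3] r 73.4 joint 2.025
diff now 4
red 15
grey 0
cream 169
dresser 3
gauge 0
bottle 0
spanner 0
```

```bash
python3 -c "
from h import *
print(order.finish_job())"
```

```text
the job is handed in; nothing more can be done
None
```

The job is handed in with the carriage against the left stop and the holder gripped by its handle and still at about 1.98 rad (balance point 1.97); the other six things look unmoved, while the cream stone's picture changed, probably arm shadow or occlusion.

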